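# Slide the pill organizer and the glass dish back against the valet tray

### The arm

A 6-joint arm with a two-finger parallel gripper is mounted at the origin on the work surface. World frame = base frame: x ahead of the robot, y to its left, z up, the work surface at z = 0. Lengths are in m, angles in degrees, forces in N, time in s.
With the tool pointing down it reaches from about 0.3 to 0.75 m from the base axis. Payload 8.5 kg.
Tool frame: the origin (TCP) lies at the very end of the fingers, on their centre line; the grasp point (between the pads) lies 19 mm behind it; z points along the fingers, y is the line along which they close (so a half turn about z gives the same grasp; the last joint's range is limited). The gripper opens to 88 mm and grips with 3 to 60 N. Pads are 18 mm wide; open, the fingers measure 123 mm over their backs; the gripper's body (75 mm by 187 mm) begins 45 mm behind the grasp point.
Start: joints at [58.425, 21.807, 74.336, -0, 83.858, -12.336], TCP at [0.181, 0.519, 0.239] pointing down, gripper open.
Joint ranges: [-178.18, 178.18], [-50.72, 133.34], [12.68, 142.11], [-81.47, 261.47], [9.98, 163.14], [-165.26, 165.26]. Speed limits (degrees/s): [136.94, 136.94, 180, 180, 180, 180].

### API

Orientations are given as a 3x3 rotation matrix whose columns are the frame's x, y, z axes.
In Python, from plant import telemetry, imaging, finish_job gives the robot as it stands.
- The arm moves only by the tool carry_out, never from a script. Its argument "steps" is a list of rows, each an object of numbers: "x", "y", "z": the shift along the tool's x, y, z in m; "turn": the turn about the tool's z in rad. A call has 1 to 20 rows; each row is the pose to reach, as a shift and turn from the pose commanded when the call began, along the tool's axes at that moment; what a row does not reach only later rows make up. A row lasts 1/12 s, in which the tool goes at most 41.7 mm and 7.16 degrees, less where a joint would pass 70% of its speed; a pose out of reach is approached as far as the arm can. A call with a gripper value outside its range is refused whole. "fingers" is the opening, from 0 (shut) to 1 (fully open), set as the call begins (left out, the last holds). The fingers move at their own pace and stop on an object; the grip force is fixed at half the most. Time passes only in rows, so rows that repeat a pose let the fingers close. It gives the time, the measured TCP pose, the force, the opening and the grip force at its end, in the units of the state.
- telemetry.sense(): the state, without advancing time (a new reading comes with each control period).
- imaging.get_image(name): name is "side" or "top"; returns (picture, depth): 420x560x3 uint8, red, green, blue; 420x560 float32, m along the optical axis (not along the pixel's ray), 0 where there is no reading.
- imaging.get_calibration(name): a dict with "fx", "fy", "cx", "cy" (pixels), "dist" ([k1, k2, p1, p2, k3] as OpenCV has them; the pictures are not rectified), "extrinsics" (4x4, takes a point from camera to world coordinates). Camera axes: x right, y down, z forward; pixel columns grow to the right and rows downward; lengths in m; the calibration is good to about 2 mm. A picture is of the moment at which its call begins. get_calibration takes no time and is no camera call.
- finish_job(): hands the job in; it is judged then, once.
The state is a dict: "clock": time; "qpos": joint angles; "joint_velocities": joint speeds; "joint_torque": joint torques, N m; "ee_pos": TCP position; "tcp_rot": TCP orientation; "contact_force": force on the tool from outside, world axes, zero at the start; "torque": the same for the moment, N m; "opening": finger opening in m; "finger_force": force on a finger pad.
Only numpy, scipy, OpenCV 4.12 (cv2) and the standard library are available. Lean on these libraries where they do the work, as an engineer would, in place of code of your own. Each camera call takes 0.05 s, during which the arm holds its last target. There are 200 camera calls.

### The job

Clear the front of the closet shelf by pushing, with the fingertips only: slide the closed white pill organizer back until its long side lies flush along the front of the wooden valet tray, and gently slide the round glass dish back until it touches the tray's front beside the organizer. Either may go first. Keep both flat on the shelf, never lifted or tipped, and leave the other things where they stand.

Things in the scene. Friction and masses are not known exactly. Their poses are not given: they have to be found in the camera images.
- tray: Open wooden valet tray, 200 mm deep (x) by 400 mm wide (y), walls 10 mm thick and 45 mm tall, holding a black glasses case and a watch that stay in it (nothing in it stands above its rim). It is fixed to the shelf and does not slide: it is the stop. Origin: centre of its underside; z up. Its -x axis points towards the robot's side; its front is the flat outer face 100 mm from the origin along its own -x. It may stand turned by up to about 12 degrees.
- organizer: Closed white plastic pill organizer, a flat bar with seven small lids in a row: 42 mm deep (x) by 150 mm long (y), 24 mm tall (lids to 29 mm), about 90 g, loose. Origin: centre of its underside; y along its length, z up. It starts in front of the tray, left or right, turned by up to about 20 degrees to the tray.
- dish: Round glass dish with two brass collar studs in it, nearly straight sides, 96 mm diameter at the foot and 100 mm at the rim, 32 mm tall, about 220 g, loose. Origin: centre of its underside; z up. It starts in front of the tray, on the other side from the organizer.
- dispenser: Bystander, loose: push dispenser of hair ties: square tower 76 x 76 mm, 100 mm tall, white base and lid, clear middle with rings inside. Origin: centre of its underside.
- tie_clip: Bystander, loose: steel tie clip lying flat, 55 x 7 mm, 6.5 mm high, long axis x; it lies nearer the robot, between the organizer and the dish. Origin: centre of its underside.
- ring_box: Bystander, loose: closed dark wooden ring box, 60 x 60 mm, 44 mm tall. Origin: centre of its underside.
- cologne: Bystander, loose: amber glass bottle with a black cap, 48 mm diameter, 105 mm tall. Origin: centre of its underside.
- shoe_brush: Bystander, loose: wooden brush lying on its dark bristles, 150 x 50 mm, 47 mm high, long axis x. Origin: centre of its underside.

How it is judged (in metres and radians):
At the end, for the whole second after the job is handed in: The organizer's long side lies along the tray's front, within 6 mm at its middle and 3.4 degrees of parallel, no more than 40 mm of it past the tray's end; the dish stands within 6 mm of the tray's front, its centre within the tray's width; both flat on the shelf and at rest (x of organizer in the frame of tray between -0.127 and -0.116 m and angle between the x axis of organizer and the x axis of tray, either way round below 0.06 rad and y of organizer in the frame of tray between -0.165 and 0.165 m and x of dish in the frame of tray between -0.156 and -0.143 m and y of dish in the frame of tray between -0.19 and 0.19 m and height (world z) of each of organizer, dish below 0.004 m and angle between each of organizer, dish's own z axis and vertical below 0.08 rad and linear speed of each of organizer, dish below 0.01 m/s); the robot touches nothing.
It fails at once if the pill organizer or the glass dish is lifted off the shelf (height (world z) of any of organizer, dish above 0.01 m).
It fails at once if the pill organizer or the glass dish is tipped by more than 14 degrees (angle between any of organizer, dish's own z axis and vertical above 0.25 rad).
It fails at once if the glass dish is rammed against the tray (over 40 N) or shot along the shelf (over 0.4 m/s) (contact force between dish and tray above 40 N or linear speed of dish above 0.4 m/s).
It fails at once if another thing is moved by more than 15 mm or tipped over (distance of any of dispenser, tie_clip, ring_box, cologne, shoe_brush from where it was at the start of the episode above 0.015 m or angle between any of dispenser, tie_clip, ring_box, cologne, shoe_brush's own z axis and vertical above 0.5 rad).
It also fails if it takes over 48 s, if anything falls off the work surface, if the arm or the gripper's body presses on something with over 40 N, if the wrist force passes 120 N, or if a joint passes its speed limit or range.

## Working session

There is one attempt and no reset: what is moved stays moved. The work goes in short steps, Python scripts to look and compute and a tool call to move; the robot and the scene stay as the last step left them, time stands still between calls to the robot, and variables do not carry over. Pictures are saved under pics/ and viewed, at most 10 in all, crops included, and the job is handed in when it is done.

Besides the shell and the picture viewer there is one more tool, called after "Call:" by a JSON object that holds its "method" and its "body". carry_out: Moves the arm, as the interface text tells. Its arguments: {"type":"object","properties":{"steps":{"type":"array","items":{"type":"object","properties":{"x":{"type":"number"},"y":{"type":"number"},"z":{"type":"number"},"turn":{"type":"number"}}}},"fingers":{"type":"number"}},"required":["steps"]}

```bash
mkdir -p pics; cat > h.py <<'E'
import numpy as np, cv2
from plant import telemetry, imaging, finish_job
def cloud(n):
    im,d=imaging.get_image(n); c=imaging.get_calibration(n)
    K=np.array([[c['fx'],0,c['cx']],[0,c['fy'],c['cy']],[0,0,1]]);D=np.array(c['dist'])
    h,w=d.shape; u,v=np.meshgrid(np.arange(w),np.arange(h))
    p=cv2.undistortPoints(np.stack([u,v],-1).reshape(-1,1,2).astype(float),K,D).reshape(h,w,2)
    P=np.dstack([p[...,0]*d,p[...,1]*d,d]); T=np.array(c['extrinsics'])
    W=P@T[:3,:3].T+T[:3,3]; W[d==0]=np.nan
    return im,d,W
E
python3 - <<'E'
from h import *
s=telemetry.sense(); print(s)
for n in('top','side'):
    im,d,W=cloud(n); cv2.imwrite(f'pics/{n}0.png',im[...,::-1]); np.save(n+'0.npy',W)
    print(n,np.array(imaging.get_calibration(n)['extrinsics']).round(3).tolist())
E
```

```text
{'clock': 0.0, 'qpos': array([ 5.84256850e+01,  2.18414176e+01,  7.43822046e+01,  3.12837145e-04,
        8.38577319e+01, -1.23347699e+01]), 'joint_velocities': array([ 0.0243152 ,  0.03950106, -0.03775789, -0.12703151,  0.02359642,
        0.0173762 ]), 'joint_torque': array([ 2.60266579e-04, -4.37928665e+01, -2.24562532e+01,  7.13612535e-02,
        3.51513166e-02, -1.22678948e-04]), 'ee_pos': array([0.18108618, 0.51905608, 0.23814877]), 'tcp_rot': array([[-9.44148855e-01,  3.29518407e-01, -7.48088310e-04],
       [ 3.29519111e-01,  9.44148134e-01, -1.20685458e-03],
       [ 3.08625383e-04, -1.38595977e-03, -9.99998992e-01]]), 'contact_force': array([ 0.3223628 ,  0.28677852, -0.38940204]), 'torque': array([ 0.00325255,  0.02476644, -0.00933338]), 'finger_force': 0.0, 'opening': 0.08802992313436332}
top [[0.007, -0.988, 0.151, 0.436], [-1.0, -0.01, -0.019, 0.005], [0.02, -0.151, -0.988, 0.985], [0.0, 0.0, 0.0, 1.0]]
side [[-0.949, -0.208, 0.236, 0.368], [-0.314, 0.582, -0.75, 0.671], [0.018, -0.786, -0.618, 0.601], [0.0, 0.0, 0.0, 1.0]]
```

View pics/top0.png

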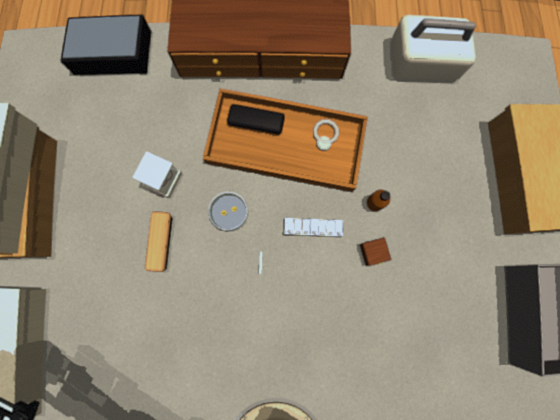

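View pics/side0.png

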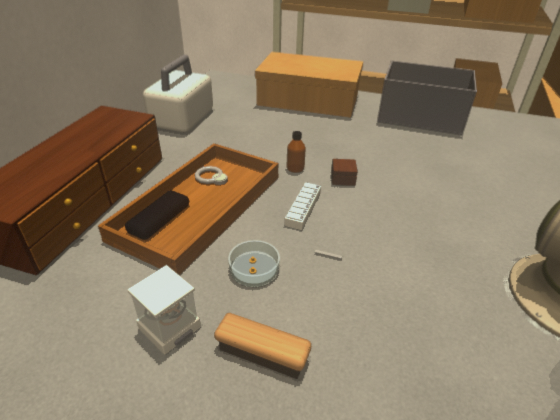

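The top view shows the tray with its front rim running from (205,160) to (355,188). The dish is at (228,211), the organizer at (313,227), the tie clip at (261,262) and the cologne at (379,200). The side view shows the same layout. Next I'll measure from both clouds.

```bash
python3 - <<'E'
from h import *
def rect(P):
    r=cv2.minAreaRect((P[:,:2]*1000).astype(np.float32)); return np.round(r[0],1),np.round(r[1],1),round(r[2],1)
A={n:np.load(n+'0.npy') for n in('top','side')}
for n,W in A.items():
    im=cv2.imread(f'pics/{n}0.png').astype(int)
    X,Y,Z=W[...,0],W[...,1],W[...,2]
    fl=(abs(Z)<.012)&(X>.35)&(X<.7)&(abs(Y)<.3); print(n,'floor',np.median(Z[fl]))
    m=((Z>.012)&(X>.3)&(X<.9)&(abs(Y)<.4)).astype(np.uint8)
    k,L,st,_=cv2.connectedComponentsWithStats(m)
    for i in range(1,k):
        if st[i,4]<30: continue
        P=W[L==i]; zt=np.percentile(P[:,2],97); T=P[P[:,2]>zt-.010]
        print(n,st[i].tolist(),'ztop',zt.round(4),'rect',*rect(T),'mean',T.mean(0).round(3))
        if st[i,4]>2000:
            R=P[(P[:,2]>.036)]; print('  tray rim',*rect(R),cv2.boxPoints(cv2.minAreaRect((R[:,:2]*1000).astype(np.float32))).round(0).tolist())
W=A['top']
for u,v in[(261,253),(261,262),(261,273)]: print('clip',W[v,u].round(3))
for u,v in[(205,160),(355,188),(284,227),(343,227)]: print(W[v,u].round(3))
E
```

```text
top floor 9.9966132677487e-05
top [203, 93, 165, 98, 3461] ztop 0.0473 rect [780.3 -20.2] [400.2 201.7] 79.5 mean [ 0.773 -0.025  0.044]
  tray rim [780.3 -20.2] [400.2 201.7] 79.5 [[645.0, -199.0], [843.0, -235.0], [916.0, 158.0], [718.0, 195.0]]
top [225, 101, 62, 34, 1278] ztop 0.0408 rect [835.1  61.7] [147.5  58.4] 79.2 mean [0.834 0.061 0.037]
top [133, 151, 48, 46, 1317] ztop 0.1028 rect [674.1 303.9] [74.2 74.8] 67.5 mean [0.673 0.303 0.1  ]
top [367, 189, 23, 22, 373] ztop 0.1064 rect [ 617.3 -254.1] [20.9 20.9] 6.5 mean [ 0.617 -0.254  0.104]
top [208, 192, 40, 39, 299] ztop 0.0347 rect [586.9 127.1] [97.1 99.7] 1.1 mean [0.589 0.129 0.031]
top [145, 211, 27, 61, 1226] ztop 0.0498 rect [507.8 298.8] [ 48.3 148.2] 86.0 mean [0.507 0.298 0.046]
top [284, 218, 60, 19, 985] ztop 0.03 rect [549.5 -91.9] [150.3  42.3] 88.2 mean [ 0.549 -0.091  0.026]
top [361, 237, 31, 30, 628] ztop 0.0467 rect [ 486.3 -246.3] [60.7 61.7] 16.4 mean [ 0.486 -0.246  0.043]
side floor -0.0003657114223385438
side [287, 131, 19, 39, 566] ztop 0.1047 rect [ 615.7 -254.2] [21.  25.6] 48.6 mean [ 0.616 -
[... 223 characters left out ...]
63.0]]
side [331, 159, 27, 24, 567] ztop 0.0451 rect [ 486.9 -245.4] [59.7 63.3] 16.1 mean [ 0.486 -0.241  0.042]
side [284, 183, 37, 44, 833] ztop 0.0284 rect [549.1 -88.7] [148.3  42.1] 88.4 mean [ 0.548 -0.081  0.025]
side [228, 240, 52, 44, 906] ztop 0.0325 rect [587.4 127.6] [98.9 98.2] 73.3 mean [0.588 0.128 0.029]
side [214, 313, 97, 62, 3305] ztop 0.0481 rect [506.7 300.7] [ 49.5 147.9] 86.4 mean [0.504 0.304 0.046]
  tray rim [506.6 300.6] [ 49.7 147.9] 86.2 [[431.0, 281.0], [579.0, 271.0], [582.0, 320.0], [434.0, 330.0]]
clip [0.483 0.041 0.005]
clip [0.46  0.041 0.003]
clip [0.432 0.041 0.005]
[0.72  0.189 0.029]
[ 0.646 -0.195  0.046]
[ 0.548 -0.017  0.021]
[ 0.552 -0.171  0.001]
```

```bash
python3 - <<'E'
import cv2
a=cv2.imread('pics/top0.png')[140:290,140:400]
cv2.imwrite('pics/c1.png',cv2.resize(a,None,fx=3,fy=3,interpolation=2))
E
```

```text
(no output)
```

View pics/c1.png

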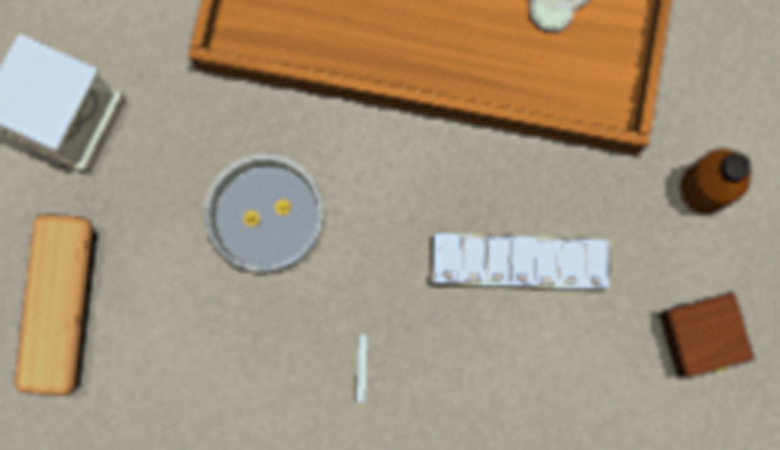

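The crop matches the clouds. In the tray frame (yaw −10.5°) the organizer is at (−0.2145, −0.111) with +8.7° of turn, and the dish is at (−0.2166, 0.110). I'll do the dish first, cradled between the part-open fingertips.

Call:
{"method": "carry_out", "body": {"steps": [{"x":-0.015,"y":-0.008,"z":0,"turn":-0.01},{"x":-0.045,"y":-0.025,"z":0.005,"turn":-0.03},{"x":-0.075,"y":-0.042,"z":0.01,"turn":-0.05},{"x":-0.105,"y":-0.059,"z":0.015,"turn":-0.07},{"x":-0.135,"y":-0.076,"z":0.02,"turn":-0.09},{"x":-0.165,"y":-0.093,"z":0.025,"turn":-0.11},{"x":-0.195,"y":-0.11,"z":0.03,"turn":-0.13},{"x":-0.225,"y":-0.127,"z":0.035,"turn":-0.15},{"x":-0.255,"y":-0.144,"z":0.04,"turn":-0.1525},{"x":-0.285,"y":-0.161,"z":0.045,"turn":-0.1525},{"x":-0.315,"y":-0.178,"z":0.05,"turn":-0.1525},{"x":-0.345,"y":-0.195,"z":0.055,"turn":-0.1525},{"x":-0.375,"y":-0.212,"z":0.06,"turn":-0.1525},{"x":-0.405,"y":-0.229,"z":0.07,"turn":-0.1525},{"x":-0.427,"y":-0.242,"z":0.08,"turn":-0.1525},{"x":-0.437,"y":-0.247,"z":0.1,"turn":-0.1525},{"x":-0.437,"y":-0.247,"z":0.12,"turn":-0.1525},{"x":-0.437,"y":-0.247,"z":0.138,"turn":-0.1525},{"x":-0.437,"y":-0.247,"z":0.138,"turn":-0.1525},{"x":-0.437,"y":-0.247,"z":0.138,"turn":-0.1525}], "fingers": 0.62}}

```text
clock: 1.77
ee_pos: [0.5121, 0.142, 0.1004]
tcp_rot: [[-0.983, 0.182, -0.002], [0.182, 0.983, -0.0], [0.002, -0.0, -1.0]]
contact_force: [0.5, 1.3, 0.5]
opening: 0.0545
finger_force: 0.0
```

Call:
{"method": "carry_out", "body": {"steps": [{"z":0.01},{"z":0.03},{"z":0.05},{"z":0.065},{"z":0.078},{"z":0.085},{"z":0.089},{"z":0.09},{"z":0.09},{"z":0.09}]}}

```text
invalid input
```

Call:
{"method": "carry_out", "body": {"steps": [{"x":-0.003},{"x":-0.008},{"x":-0.013},{"x":-0.017},{"x":-0.02},{"x":-0.023},{"x":-0.026},{"x":-0.03},{"x":-0.034},{"x":-0.038},{"x":-0.042},{"x":-0.046},{"x":-0.05},{"x":-0.054},{"x":-0.058},{"x":-0.062},{"x":-0.065},{"x":-0.067},{"x":-0.068},{"x":-0.068}]}}

```text
invalid input
```

```bash
cat >> h.py <<'E'
def rep(n='top'):
    im,d,W=cloud(n); X,Y,Z=W[...,0],W[...,1],W[...,2]
    o=np.array([.7803,-.0202]);c,s=np.cos(np.radians(-10.5)),np.sin(np.radians(-10.5));R=np.array([[c,-s],[s,c]])
    print('tcp tray',(telemetry.sense()['ee_pos'][:2]-o)@R)
    q=(W[...,:2]-o)@R
    for nm,y0,y1,h in(('dish',.02,.22,.036),('org',-.21,.0,.033)):
        m=(Z>.015)&(Z<h)&(q[...,0]>-.29)&(q[...,0]<-.102)&(q[...,1]>y0)&(q[...,1]<y1)
        print(nm,m.sum(),cv2.minAreaRect((q[m]*1000).astype(np.float32)))
    return im
E
python3 - <<'E'
from h import *
im=rep('side');im2=rep('top')
cv2.imwrite('pics/s1.png',np.hstack([im[120:400,80:450],im2[90:370,130:420]])[...,::-1])
E
```

```text
tcp tray [-0.29277163  0.11088031]
dish 673 ((-177.22425842285156, 100.78368377685547), (97.00885009765625, 179.63739013671875), 75.83546447753906)
org 14 ((-209.7567138671875, -46.938568115234375), (14.985913276672363, 36.15686798095703), 41.902225494384766)
tcp tray [-0.29256582  0.11100345]
dish 134 ((-196.0876007080078, 96.45491790771484), (99.53947448730469, 49.24272155761719), 55.429439544677734)
org 981 ((-213.67807006835938, -112.43827819824219), (42.768611907958984, 150.49746704101562), 8.614788055419922)
```

View pics/s1.png

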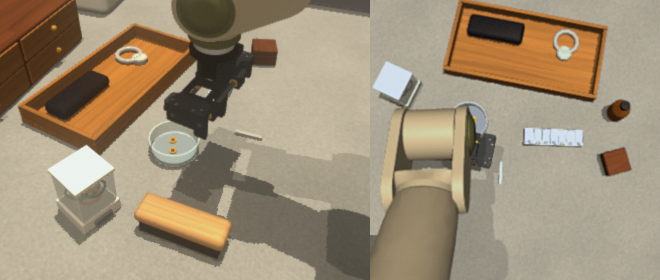

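The picture shows the gripper still at z 0.1, hovering behind the dish (dish about (173,143) on the left panel). Both moves were refused because the rows lacked fields, so I'll resend them with all four.

Call:
{"method": "carry_out", "body": {"steps": [{"x":0,"y":0,"z":0.01,"turn":0},{"x":0,"y":0,"z":0.03,"turn":0},{"x":0,"y":0,"z":0.05,"turn":0},{"x":0,"y":0,"z":0.065,"turn":0},{"x":0,"y":0,"z":0.078,"turn":0},{"x":0,"y":0,"z":0.085,"turn":0},{"x":0,"y":0,"z":0.089,"turn":0},{"x":0,"y":0,"z":0.09,"turn":0},{"x":0,"y":0,"z":0.09,"turn":0}]}}

```text
clock: 2.62
ee_pos: [0.5127, 0.1421, 0.0111]
tcp_rot: [[-0.983, 0.182, 0.001], [0.182, 0.983, 0.0], [-0.001, 0.0, -1.0]]
contact_force: [0.1, 0.4, 0.2]
opening: 0.0546
finger_force: 0.0
```

Call:
{"method": "carry_out", "body": {"steps": [{"x":-0.003,"y":0,"z":0,"turn":0},{"x":-0.008,"y":0,"z":0,"turn":0},{"x":-0.013,"y":0,"z":0,"turn":0},{"x":-0.017,"y":0,"z":0,"turn":0},{"x":-0.02,"y":0,"z":0,"turn":0},{"x":-0.023,"y":0,"z":0,"turn":0},{"x":-0.026,"y":0,"z":0,"turn":0},{"x":-0.03,"y":0,"z":0,"turn":0},{"x":-0.034,"y":0,"z":0,"turn":0},{"x":-0.038,"y":0,"z":0,"turn":0},{"x":-0.042,"y":0,"z":0,"turn":0},{"x":-0.046,"y":0,"z":0,"turn":0},{"x":-0.05,"y":0,"z":0,"turn":0},{"x":-0.054,"y":0,"z":0,"turn":0},{"x":-0.058,"y":0,"z":0,"turn":0},{"x":-0.062,"y":0,"z":0,"turn":0},{"x":-0.065,"y":0,"z":0,"turn":0},{"x":-0.067,"y":0,"z":0,"turn":0},{"x":-0.068,"y":0,"z":0,"turn":0},{"x":-0.068,"y":0,"z":0,"turn":0}]}}

```text
clock: 4.28
ee_pos: [0.5795, 0.1296, 0.0107]
tcp_rot: [[-0.983, 0.182, 0.0], [0.182, 0.983, -0.0], [-0.0, 0.0, -1.0]]
contact_force: [-0.3, -0.0, -0.8]
opening: 0.0548
finger_force: 0.2
```

```bash
python3 - <<'E'
from h import *
im=rep('side')
cv2.imwrite('pics/s2.png',cv2.resize(im[120:350,80:360],None,fx=2.5,fy=2.5)[...,::-1])
E
```

```text
tcp tray [-0.22475617  0.11070558]
dish 373 ((-166.12222290039062, 107.27159881591797), (105.24934387207031, 157.9738311767578), 76.12248992919922)
org 651 ((-214.78555297851562, -109.51905059814453), (42.573326110839844, 151.05186462402344), 8.838939666748047)
```

View pics/s2.png

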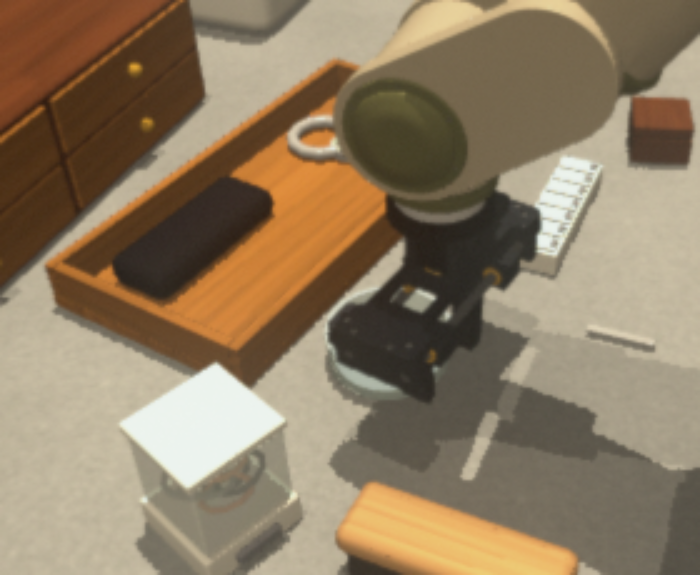

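The dish, at about (380,345), sits in the cradle of the fingers with a gap still open to the tray. I'll go on slowly.

Call:
{"method": "carry_out", "body": {"steps": [{"x":-0.002,"y":0,"z":0,"turn":0},{"x":-0.004,"y":0,"z":0,"turn":0},{"x":-0.006,"y":0,"z":0,"turn":0},{"x":-0.008,"y":0,"z":0,"turn":0},{"x":-0.01,"y":0,"z":0,"turn":0},{"x":-0.012,"y":0,"z":0,"turn":0},{"x":-0.014,"y":0,"z":0,"turn":0},{"x":-0.016,"y":0,"z":0,"turn":0},{"x":-0.017,"y":0,"z":0,"turn":0},{"x":-0.018,"y":0,"z":0,"turn":0},{"x":-0.019,"y":0,"z":0,"turn":0},{"x":-0.019,"y":0,"z":0,"turn":0}]}}

```text
clock: 5.33
ee_pos: [0.5982, 0.1262, 0.0108]
tcp_rot: [[-0.983, 0.182, 0.0], [0.182, 0.983, -0.0], [-0.0, 0.0, -1.0]]
contact_force: [-0.3, 0.3, -0.4]
opening: 0.0546
finger_force: 0.4
```

```bash
python3 - <<'E'
from h import *
im,d,W=cloud('side')
o=np.array([.7803,-.0202]);a=np.radians(-10.5);c,s=np.cos(a),np.sin(a);q=(W[...,:2]-o)@np.array([[c,-s],[s,c]])
# visible rim points (left/back arc)
hsv=cv2.cvtColor(im,cv2.COLOR_RGB2HSV)
m=(W[...,2]>.025)&(W[...,2]<.036)&(q[...,0]>-.27)&(q[...,0]<-.095)&(q[...,1]>.04)&(q[...,1]<.2)&(hsv[...,1]<70)&(hsv[...,2]>100)
P=q[m]; print(len(P),'max x',np.sort(P[:,0])[-5:],'y',P[:,1].min(),P[:,1].max(), telemetry.sense()['contact_force'])
cv2.imwrite('pics/s3.png',cv2.resize(im[200:300,180:300],None,fx=5,fy=5,interpolation=2)[...,::-1])
E
```

```text
84 max x [-0.11073607 -0.10957668 -0.10941607 -0.1078079  -0.1072277 ] y 0.06284352630905485 0.1615579431124646 [-0.48958717  0.81839029  0.64177059]
```

View pics/s3.png

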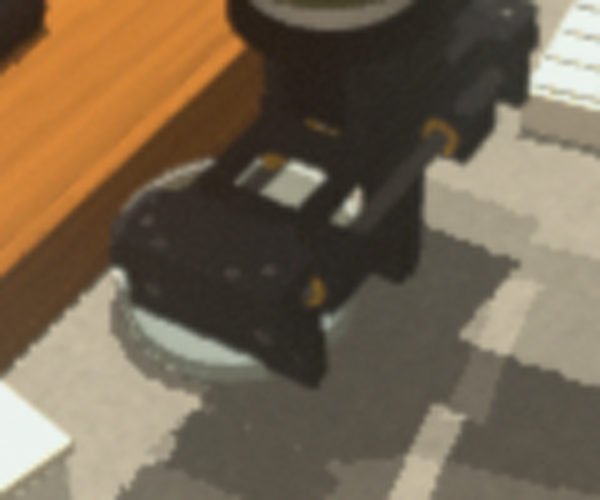

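The dish's back rim at about (180,165) is some 5 mm short of the tray. I'll creep it the rest of the way.

Call:
{"method": "carry_out", "body": {"steps": [{"x":-0.001,"y":0,"z":0,"turn":0},{"x":-0.0015,"y":0,"z":0,"turn":0},{"x":-0.002,"y":0,"z":0,"turn":0},{"x":-0.0025,"y":0,"z":0,"turn":0},{"x":-0.003,"y":0,"z":0,"turn":0},{"x":-0.0035,"y":0,"z":0,"turn":0},{"x":-0.004,"y":0,"z":0,"turn":0},{"x":-0.004,"y":0,"z":0,"turn":0}]}}

```text
clock: 6.05
ee_pos: [0.602, 0.1254, 0.0107]
tcp_rot: [[-0.983, 0.182, 0.0], [0.182, 0.983, 0.0], [-0.0, 0.0, -1.0]]
contact_force: [-1.5, 0.2, -0.5]
opening: 0.0547
finger_force: 0.5
```

Call:
{"method": "carry_out", "body": {"steps": [{"x":-0.0005,"y":0,"z":0,"turn":0},{"x":-0.001,"y":0,"z":0,"turn":0},{"x":-0.001,"y":0,"z":0,"turn":0}]}}

```text
clock: 6.3
ee_pos: [0.603, 0.1253, 0.0108]
tcp_rot: [[-0.983, 0.182, 0.0], [0.182, 0.983, 0.0], [-0.0, 0.0, -1.0]]
contact_force: [-1.7, 0.4, -0.3]
opening: 0.0545
finger_force: 0.5
```

Call:
{"method": "carry_out", "body": {"steps": [{"x":-0.0005,"y":0,"z":0,"turn":0},{"x":-0.001,"y":0,"z":0,"turn":0},{"x":-0.001,"y":0,"z":0,"turn":0}]}}

```text
clock: 6.55
ee_pos: [0.604, 0.1251, 0.0108]
tcp_rot: [[-0.983, 0.182, 0.0], [0.182, 0.983, -0.0], [-0.0, -0.0, -1.0]]
contact_force: [-1.1, 0.3, -0.1]
opening: 0.0548
finger_force: 0.5
```

Call:
{"method": "carry_out", "body": {"steps": [{"x":-0.0005,"y":0,"z":0,"turn":0},{"x":-0.001,"y":0,"z":0,"turn":0},{"x":-0.001,"y":0,"z":0,"turn":0}]}}

```text
clock: 6.8
ee_pos: [0.6047, 0.125, 0.0107]
tcp_rot: [[-0.983, 0.182, -0.001], [0.182, 0.983, 0.0], [0.001, -0.0, -1.0]]
contact_force: [-2.0, -0.3, 1.6]
opening: 0.0546
finger_force: 1.1
```

Contact is felt (finger force doubled). Now I back off, lift, and move over behind the organizer with the fingers opening wide.

Call:
{"method": "carry_out", "body": {"steps": [{"x":0.004,"y":0,"z":0,"turn":0},{"x":0.012,"y":0,"z":0,"turn":0},{"x":0.025,"y":0,"z":0,"turn":0},{"x":0.04,"y":0,"z":-0.01,"turn":0},{"x":0.055,"y":0,"z":-0.03,"turn":0},{"x":0.066,"y":0,"z":-0.055,"turn":0},{"x":0.073,"y":-0.015,"z":-0.075,"turn":0},{"x":0.076,"y":-0.04,"z":-0.085,"turn":0},{"x":0.076,"y":-0.065,"z":-0.09,"turn":0},{"x":0.076,"y":-0.09,"z":-0.09,"turn":0},{"x":0.076,"y":-0.115,"z":-0.09,"turn":0},{"x":0.076,"y":-0.14,"z":-0.09,"turn":0},{"x":0.076,"y":-0.165,"z":-0.09,"turn":0},{"x":0.076,"y":-0.19,"z":-0.09,"turn":0},{"x":0.076,"y":-0.21,"z":-0.09,"turn":0},{"x":0.076,"y":-0.222,"z":-0.09,"turn":0},{"x":0.076,"y":-0.222,"z":-0.09,"turn":0}]}}

```text
clock: 8.22
ee_pos: [0.4893, -0.081, 0.1008]
tcp_rot: [[-0.983, 0.185, 0.0], [0.185, 0.983, -0.0], [-0.001, -0.0, -1.0]]
contact_force: [0.4, -0.3, 0.1]
opening: 0.0549
finger_force: 0.0
```

Call:
{"method": "carry_out", "body": {"steps": [{"x":0,"y":0,"z":0.01,"turn":0},{"x":0,"y":0,"z":0.03,"turn":0},{"x":0,"y":0,"z":0.05,"turn":0},{"x":0,"y":0,"z":0.065,"turn":0},{"x":0,"y":0,"z":0.078,"turn":0},{"x":0,"y":0,"z":0.085,"turn":0},{"x":0,"y":0,"z":0.089,"turn":0},{"x":0,"y":0,"z":0.09,"turn":0},{"x":0,"y":0,"z":0.09,"turn":0}], "fingers": 1.0}}

```text
clock: 8.97
ee_pos: [0.4899, -0.0792, 0.011]
tcp_rot: [[-0.983, 0.182, 0.0], [0.182, 0.983, -0.0], [-0.0, -0.0, -1.0]]
contact_force: [-0.0, -0.0, 0.3]
opening: 0.0882
finger_force: 0.0
```

```bash
python3 - <<'E'
from h import *
im=rep('top');im=rep('side')
cv2.imwrite('pics/s4.png',cv2.resize(im[120:350,150:430],None,fx=2.5,fy=2.5)[...,::-1])
E
```

```text
tcp tray [-0.27467509 -0.11107952]
dish 292 ((-150.4635772705078, 112.18782043457031), (96.30463409423828, 98.41307830810547), 7.3790082931518555)
org 141 ((-204.43443298339844, -111.37383270263672), (23.183090209960938, 151.6359405517578), 9.8760986328125)
tcp tray [-0.27462892 -0.11116618]
dish 775 ((-144.04493713378906, 114.0082778930664), (111.25972747802734, 99.41516876220703), 13.939793586730957)
org 482 ((-193.7790069580078, -111.00762176513672), (153.512939453125, 182.681884765625), 89.99011993408203)
```

View pics/s4.png

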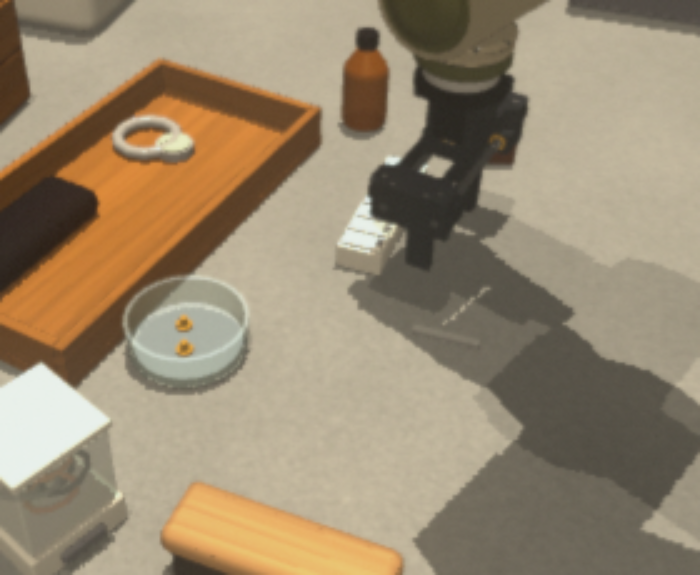

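The dish at (186,330) touches the tray (x = −0.1505 in its frame). The fingers are down behind the organizer at (370,235), ready to push with both tips.

Call:
{"method": "carry_out", "body": {"steps": [{"x":-0.004,"y":0,"z":0,"turn":0},{"x":-0.009,"y":0,"z":0,"turn":0},{"x":-0.013,"y":0,"z":0,"turn":0},{"x":-0.017,"y":0,"z":0,"turn":0},{"x":-0.021,"y":0,"z":0,"turn":0},{"x":-0.025,"y":0,"z":0,"turn":0},{"x":-0.029,"y":0,"z":0,"turn":0},{"x":-0.033,"y":0,"z":0,"turn":0},{"x":-0.037,"y":0,"z":0,"turn":0},{"x":-0.042,"y":0,"z":0,"turn":0},{"x":-0.047,"y":0,"z":0,"turn":0},{"x":-0.052,"y":0,"z":0,"turn":0},{"x":-0.057,"y":0,"z":0,"turn":0},{"x":-0.062,"y":0,"z":0,"turn":0},{"x":-0.067,"y":0,"z":0,"turn":0},{"x":-0.072,"y":0,"z":0,"turn":0},{"x":-0.077,"y":0,"z":0,"turn":0},{"x":-0.081,"y":0,"z":0,"turn":0},{"x":-0.084,"y":0,"z":0,"turn":0},{"x":-0.085,"y":0,"z":0,"turn":0}]}}

```text
clock: 10.73
ee_pos: [0.5737, -0.0951, 0.0107]
tcp_rot: [[-0.983, 0.182, 0.0], [0.182, 0.983, -0.0], [-0.0, -0.0, -1.0]]
contact_force: [-1.4, 0.5, 0.3]
opening: 0.0878
finger_force: 0.4
```

Call:
{"method": "carry_out", "body": {"steps": [{"x":-0.003,"y":0,"z":0,"turn":0},{"x":-0.006,"y":0,"z":0,"turn":0},{"x":-0.009,"y":0,"z":0,"turn":0},{"x":-0.012,"y":0,"z":0,"turn":0},{"x":-0.015,"y":0,"z":0,"turn":0},{"x":-0.018,"y":0,"z":0,"turn":0},{"x":-0.021,"y":0,"z":0,"turn":0},{"x":-0.024,"y":0,"z":0,"turn":0},{"x":-0.027,"y":0,"z":0,"turn":0},{"x":-0.03,"y":0,"z":0,"turn":0},{"x":-0.032,"y":0,"z":0,"turn":0},{"x":-0.033,"y":0,"z":0,"turn":0},{"x":-0.033,"y":0,"z":0,"turn":0}]}}

```text
clock: 11.82
ee_pos: [0.6059, -0.1011, 0.0108]
tcp_rot: [[-0.983, 0.182, 0.0], [0.182, 0.983, -0.0], [-0.0, -0.0, -1.0]]
contact_force: [-0.6, -0.7, 0.6]
opening: 0.0882
finger_force: 0.0
```

```bash
python3 - <<'E'
from h import *
im2=rep('top');im=rep('side')
cv2.imwrite('pics/s5.png',np.hstack([cv2.resize(im[120:280,200:400],None,fx=2,fy=2,interpolation=2),cv2.resize(im2[150:310,200:390],None,fx=2,fy=2,interpolation=2)])[...,::-1])
E
```

```text
tcp tray [-0.15684562 -0.11129364]
dish 297 ((-150.61676025390625, 112.45502471923828), (96.1326675415039, 98.93958282470703), 2.146040678024292)
org 7 ((-121.24542999267578, -73.483154296875), (1.9277223348617554, 31.978940963745117), 79.07713317871094)
tcp tray [-0.15692111 -0.11128573]
dish 777 ((-150.986328125, 109.25509643554688), (108.3454818725586, 97.77667236328125), 89.90397644042969)
org 377 ((-134.80313110351562, -111.45396423339844), (65.12899017333984, 148.5343780517578), 0.219201922416687)
```

View pics/s5.png

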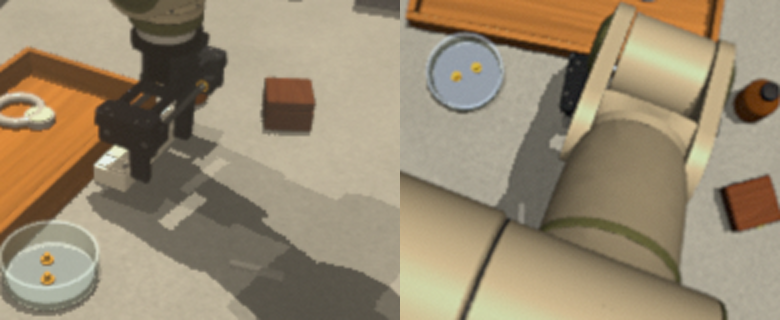

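The organizer at (115,165) on the left panel is parallel to the tray and a few millimetres short of it. I'll creep on to contact.

Call:
{"method": "carry_out", "body": {"steps": [{"x":-0.001,"y":0,"z":0,"turn":0},{"x":-0.002,"y":0,"z":0,"turn":0},{"x":-0.003,"y":0,"z":0,"turn":0},{"x":-0.004,"y":0,"z":0,"turn":0},{"x":-0.004,"y":0,"z":0,"turn":0},{"x":-0.004,"y":0,"z":0,"turn":0}]}}

```text
clock: 12.42
ee_pos: [0.6093, -0.1016, 0.0107]
tcp_rot: [[-0.983, 0.182, -0.001], [0.182, 0.983, 0.0], [0.001, 0.0, -1.0]]
contact_force: [-3.4, 1.1, 0.5]
opening: 0.0882
finger_force: 1.5
```

Call:
{"method": "carry_out", "body": {"steps": [{"x":-0.0005,"y":0,"z":0,"turn":0},{"x":-0.001,"y":0,"z":0,"turn":0},{"x":-0.001,"y":0,"z":0,"turn":0},{"x":-0.001,"y":0,"z":0,"turn":0}]}}

```text
clock: 12.75
ee_pos: [0.6094, -0.1016, 0.0107]
tcp_rot: [[-0.983, 0.183, -0.003], [0.183, 0.983, 0.001], [0.003, 0.0, -1.0]]
contact_force: [-7.4, 1.5, 3.8]
opening: 0.088
finger_force: 3.8
```

Firm contact, and the fingers have stopped. Now I back off and lift clear to check.

Call:
{"method": "carry_out", "body": {"steps": [{"x":0.003,"y":0,"z":0,"turn":0},{"x":0.01,"y":0,"z":0,"turn":0},{"x":0.025,"y":0,"z":0,"turn":0},{"x":0.045,"y":0,"z":-0.01,"turn":0},{"x":0.07,"y":0,"z":-0.04,"turn":0},{"x":0.095,"y":0,"z":-0.07,"turn":0},{"x":0.12,"y":0,"z":-0.1,"turn":0},{"x":0.145,"y":0,"z":-0.13,"turn":0},{"x":0.17,"y":0,"z":-0.16,"turn":0},{"x":0.195,"y":0,"z":-0.18,"turn":0},{"x":0.215,"y":0,"z":-0.19,"turn":0},{"x":0.22,"y":0,"z":-0.19,"turn":0},{"x":0.22,"y":0,"z":-0.19,"turn":0}]}}

```text
clock: 13.83
ee_pos: [0.3937, -0.0616, 0.2011]
tcp_rot: [[-0.983, 0.183, 0.002], [0.183, 0.983, -0.001], [-0.002, -0.0, -1.0]]
contact_force: [-0.4, 0.6, 0.6]
opening: 0.0883
finger_force: 0.0
```

```bash
python3 - <<'E'
from h import *
im2=rep('top');im=rep('side')
cv2.imwrite('pics/s6.png',np.hstack([cv2.resize(im[120:320,160:360],None,fx=2,fy=2,interpolation=2),cv2.resize(im2[90:290,200:400],None,fx=2,fy=2,interpolation=2)])[...,::-1])
E
```

```text
tcp tray [-0.3717885 -0.1113393]
dish 299 ((-150.10098266601562, 111.97379302978516), (97.62934875488281, 97.60076141357422), 11.489289283752441)
org 914 ((-122.2322006225586, -116.1978988647461), (150.50221252441406, 40.460636138916016), 89.85260772705078)
tcp tray [-0.37141508 -0.11138207]
dish 782 ((-150.619140625, 112.3239517211914), (97.57177734375, 100.5015640258789), 3.5527217388153076)
org 743 ((-123.7579116821289, -114.15980529785156), (41.94346237182617, 151.38409423828125), 0.6757797002792358)
```

View pics/s6.png

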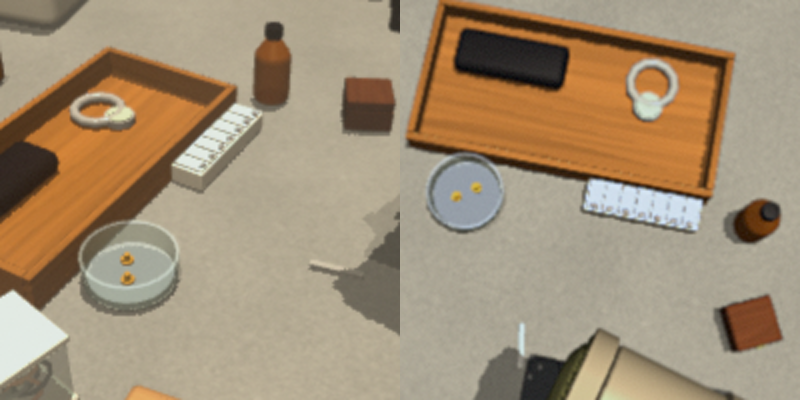

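The organizer at (642,205) on the right panel lies flush along the tray front, within 0.7° of parallel. The dish at (466,192) touches the tray, and the bystanders look unmoved. I'm handing in.

```bash
python3 -c "
from plant import finish_job; print(finish_job())"
```

```text
the job is handed in; nothing more can be done
None
```

I handed the job in: the organizer was flush along the tray front (within about 0.7° of parallel), the dish was touching it beside the organizer, and the other things looked unmoved; no verdict came back from the judge.

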